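Discharge, then lift the terminal-box cover and hold it for a look inside

ROBOT

A 6-joint arm with a two-finger parallel gripper is mounted at the origin on the work surface. World frame = base frame: x ahead of the robot, y to its left, z up, the work surface at z = 0. Lengths are in mm, angles in rad, forces in N, time in s.
With the tool pointing down it reaches from about 325 to 1000 mm from the base axis. Payload 5.1 kg.
Tool frame: the origin (TCP) lies at the very end of the fingers, on their centre line; the grasp point (between the pads) lies bot.tcp_to_grasp behind it (bot.tcp_to_grasp is the distance from the TCP to the grasp point, in mm); z points along the fingers, y is the direction in which the jaws open and shut (so a half turn about z gives the same grasp; the last joint's range is limited). The gripper opens to 85 mm and grips with 20 to 120 N. Pads are 22 mm wide; open, the fingers measure 114 mm over their backs; the gripper's body (76 mm by 85 mm) begins 54 mm behind the grasp point. The pads swing forward as they close: fully open they stand 13 mm farther back than shut.
Start: joints at [1.039, 0.124, 1.65, -0, 1.367, -0.083], TCP at [282.043, 585.608, 231.322] pointing down, gripper open.
Joint ranges: [-2.61, 2.61], [-1.02, 2.33], [0.03, 2.71], [-1.35, 4.49], [0.32, 2.68], [-2.91, 2.91]. Speed limits (rad/s): [2.57, 2.57, 3.14, 3.14, 3.14, 3.14].

INTERFACE

Orientations are given as a 3x3 rotation matrix whose columns are the frame's x, y, z axes.
In Python, from rig import get_state, eyes, order, models, bot gives the robot as it stands.
- The arm moves only by the shell command python3 -m jog 'ROWS' [OPENING] [FORCE]. ROWS is text: rows parted by semicolons, each of 4 numbers parted by spaces: the shift along the tool's x, y, z in mm, then the turn about the tool's z in degrees. A call has 1 to 10 rows; each row is the pose to reach, as a shift and turn from the pose commanded when the call began, along the tool's axes at that moment; what a row does not reach only later rows make up. A row lasts 1/10 s, in which the tool goes at most 50 mm and 8.59 degrees, less where a joint would pass 70% of its speed; a pose out of reach is approached as far as the arm can. A call with a gripper value outside its range is refused whole. OPENING is the finger opening in mm, from 0 to 85.4, set as the call begins (- or left out, the last holds). The fingers move at their own pace and stop on an object; FORCE is the grip in N (left out, the last holds). Time passes only in rows, so rows that repeat a pose let the fingers close. It gives the time, the measured TCP pose, the force and the opening at its end, in the units of the state.
- get_state(): the state, without advancing time (a new reading comes with each control period).
- eyes.capture(name): name is "side" or "top" or "wrist"; returns the picture (400x640x3 uint8, red, green, blue); there is no depth.
- eyes.get_calibration(name): a dict with "fx", "fy", "cx", "cy" (pixels), "cam_to_world" (4x4, takes a point from camera to world coordinates); the wrist camera has in their place "hand_eye" (4x4, takes a point from camera to tool coordinates, whose origin is the TCP and whose axes are the flange's). Camera axes: x right, y down, z forward; pixel columns grow to the right and rows downward; lengths in mm; the calibration is good to about 2 mm. The wrist camera is an equidistant fisheye: a pixel r from the principal point sees the ray r / f radians off the axis. A picture is of the moment at which its call begins: read the wrist's pose just before it. get_calibration takes no time and is no camera call.
- order.close_job(): hands the job in, once; it reports no verdict.
Trained networks look in the newest picture that a camera, given by its name, has taken for a name from the list of things; names that differ only in an ending like _2 or _b are one class to them, and where a whole thing is asked for, a point or a joint stands for the part that bears it (a point fixed in the world has none). Each returns a list of dicts, best first, with "p" (0 to 1); they miss things now and then, are a little off and sometimes report something else, mostly with a low value. They report only what shows in the picture. A call takes as long as a camera call. They do not tell look-alikes from the thing itself.
- models.search_frame(label, camera): "rect" ([left, top, width, height] in pixels, round what is visible of it).
- models.outline_of(label, camera): "region" (400x640 bool, what is visible of it) and "rect" ([left, top, width, height] in pixels, round what is visible of it).
- models.landmark_of(label, camera): "xy" ([column, row] in pixels: a listed point, or the origin of a listed thing).
The state is a dict: "time_s": time; "qpos": joint angles; "qd": joint speeds; "tau": joint torques, N m; "eef_pos": TCP position; "eef_rot": TCP orientation; "ft_force": force on the tool from outside, world axes, zero at the start; "moment": the same for the moment, N m; "opening": finger opening in mm.
Only numpy, scipy, OpenCV 4.12 (cv2) and the standard library are available. Lean on these libraries where they do the work, as an engineer would, in place of code of your own. Each camera call takes 0.05 s, during which the arm holds its last target. There are 200 camera calls.

TASK

Press the black discharge button on the small control station fully down and release it. Then take the loose aluminium cover of the long terminal box by its handle, lift it straight up about 10 cm clear of the box and hold it there steady and level above the box, with the two undone nuts still lying on it, so that a colleague can look in; finish while holding it. Leave the phone, the two plugs and the screwdriver where they are.

Things in the scene. Friction and masses are not known exactly. Their poses are not given: they have to be found in the camera images.
- button (a joint): black round push button, 36 mm across, on top of the grey control station (a fixed block 90 x 110 x 45 mm high). Value in m: 0 released, 0.008 fully down; it moves straight down and springs back. Fully down takes 5 N
- button_top (a point): centre of the button's upper face, which moves down with it
- box_rim (a point): centre of the open mouth of the long grey terminal box, 60 mm above the work surface. The box is fixed, 130 mm (its x) by 210 mm (its y) outside, 60 mm high, walls 4 mm. The station and the box stand on either side of the middle, either way round
- cover_handle (a point): centre of the grip bar of the loose aluminium cover lying on the box's rim. Axes: x across the bar, y along bar and cover, z up. Bar 12 mm wide (x), 100 long (y), 14 high; end posts leave 76 mm free between them. The plate's upper face is 40 mm below this point
- cover: the same cover; origin at the centre of the underside of its plate (140 x 220 x 4 mm), 44 mm below the middle of the bar; same axes. Ribs reach 6 mm below the plate into the box's mouth with at least 4 mm of play. It weighs 0.3 to 0.6 kg and balances about the handle's centre
- nut0_center (a point): centre of a loose steel hexagon nut, 24 mm across, 11 mm high, 30 g, lying on the cover towards its -y end
- nut1_center (a point): centre of a like nut lying on the cover towards its +y end
- term_box: the terminal box; origin at the centre of its underside, axes as for the cover when it is in place
- phone: desk phone, black with a grey handset, 170 x 200 x 110 mm, loose; origin at the centre of its underside; to be left alone
- plug0: grey plug housing with a round black stub on top, 36 x 60 x 66 mm high, loose; origin at the centre of its underside; to be left alone
- plug1: a like plug housing, 36 x 75 x 66 mm high; to be left alone
- driver: screwdriver, 200 mm long, lying on the work surface to the left; to be left alone
There are look-alikes about, which are no part of the job. Leave any yellow look-alike of the part that bears button alone.

How it is judged (in metres and radians):
On the way, in this order (a step that is already met when the one before it is completed fails the run):
1. the button is pressed fully down (at least 6.5 of its 8 mm) while the cover still lies on the box (value of joint button above 0.0065 m and z of cover_handle in the frame of box_rim below 0.054 m), for 0.05 s.
2. the button is released (value of joint button below 0.002 m), for 0.1 s.
3. the cover is lifted at least 60 mm clear of the box, level (angle between cover_handle's own z axis and vertical below 0.14 rad and z of cover_handle in the frame of box_rim between 0.104 and 0.224 m and horizontal distance between cover_handle and box_rim below 0.05 m), for 0.3 s.
At the end, for the whole second after the job is handed in: Gripper holding the cover: handle centre 104 to 224 mm above the box rim (plate 60 to 180 mm clear), within 50 mm sideways of the box centre, level within 0.14 rad, under 30 mm/s and 0.15 rad/s, off the box, both nuts lying on the plate, button released (all of step 3 and z of nut0_center in the frame of cover_handle between -0.044 and -0.02 m and x of nut0_center in the frame of cover_handle between -0.07 and 0.07 m and y of nut0_center in the frame of cover_handle between -0.11 and 0.11 m and z of nut1_center in the frame of cover_handle between -0.044 and -0.02 m and x of nut1_center in the frame of cover_handle between -0.07 and 0.07 m and y of nut1_center in the frame of cover_handle between -0.11 and 0.11 m and linear speed of cover below 0.03 m/s and angular speed of cover below 0.15 rad/s and contact force between cover and the fingers above 2 N and contact force between cover and term_box below 0.1 N and value of joint button below 0.002 m); the arm keeps its last pose, push and grip.
It fails at once if the cover is tipped by more than 0.35 rad (angle between cover_handle's own z axis and vertical above 0.35 rad).
It fails at once if the phone, a plug or the screwdriver is moved by more than 25 mm (distance of any of phone, plug0, plug1, driver from where it was at the start of the episode above 0.025 m).
It also fails if it takes over 45 s, if anything falls off the work surface, if the arm or the gripper's body presses on something with over 40 N, if the wrist force passes 120 N, or if a joint passes its speed limit or range.

## Working session

There is one attempt and no reset: what is moved stays moved. The work goes in short steps, Python scripts to look and compute and a shell command to move; the robot and the scene stay as the last step left them, time stands still between calls to the robot, and variables do not carry over. Pictures are saved under pics/ and viewed, about 8 in all and at most 12, crops included, and the job is handed in when it is done.

```bash
mkdir -p pics; cat > h.py <<'E'
import numpy as np, cv2
from rig import get_state, eyes, order, models, bot
def snap(c,f):
    im=eyes.capture(c); cv2.imwrite('pics/'+f,im[:,:,::-1]); return im
def ray(c,uv,st=None):
    k=eyes.get_calibration(c)
    x=(uv[0]-k['cx'])/k['fx']; y=(uv[1]-k['cy'])/k['fy']
    if 'hand_eye' in k:
        r=np.hypot(x,y); s=np.sin(r)/r if r>1e-9 else 1
        d=np.array([x*s,y*s,np.cos(r)])
        T=np.eye(4); T[:3,:3]=st['eef_rot']; T[:3,3]=st['eef_pos']; M=T@np.array(k['hand_eye'])
    else: d=np.array([x,y,1]); M=np.array(k['cam_to_world'])
    return M[:3,3],M[:3,:3]@d
def onz(c,uv,z,st=None):
    o,d=ray(c,uv,st); return o+d*(z-o[2])/d[2]
E
python3 - <<'E'
from h import *
np.set_printoptions(precision=2,suppress=True)
st=get_state(); print(st,bot.tcp_to_grasp)
for c in('top','side'):
    snap(c,c+'0.png'); k=eyes.get_calibration(c); print(c,k['fx'],np.array(k['cam_to_world']))
    for n,z in(('button_top',45),('box_rim',60),('cover_handle',104),('nut0_center',69),('nut1_center',69),('phone',0),('plug0',0),('plug1',0),('driver',0)):
        for d in models.landmark_of(n,c)[:3]: print(n,round(d['p'],2),np.array(d['xy']),onz(c,d['xy'],z))
E
```

```text
{'time_s': 0.0, 'qpos': array([ 1.04,  0.12,  1.65,  0.  ,  1.37, -0.08]), 'qd': array([ 0.,  0.,  0.,  0., -0., -0.]), 'tau': array([  0.  , -42.36, -36.55,  -0.  ,   0.01,  -0.  ]), 'eef_pos': array([281.73, 585.07, 230.03]), 'eef_rot': array([[-0.9 ,  0.43, -0.  ],
       [ 0.43,  0.9 , -0.  ],
       [ 0.  , -0.  , -1.  ]]), 'ft_force': array([ 1.21, -0.72, -0.21]), 'moment': array([ 0.03, -0.01,  0.02]), 'opening': 85.70674382265001} 18.700000000000003
top 486.8988048215561 [[   0.02   -0.99    0.16  285.94]
 [  -1.     -0.02    0.02  -51.62]
 [  -0.01   -0.16   -0.99 1774.62]
 [   0.      0.      0.      1.  ]]
button_top 0.64 [357.7 248.2] [ 393.39 -158.89   45.  ]
button_top 0.61 [366.3 202.9] [ 556.14 -188.38   45.  ]
cover_handle 0.76 [261.7 197.7] [558.51 180.31 104.  ]
nut0_center 0.38 [281.2 201.7] [551.11 115.26  69.  ]
nut1_center 0.57 [239.2 203. ] [543.67 264.47  69.  ]
phone 0.56 [482.9 253.8] [ 384.97 -613.45    0.  ]
plug0 0.7 [298.7 148.7] [764.59  62.91   0.  ]
plug0 0.49 [339.1 148.3] [768.72 -88.81   0.  ]
plug1 0.7 [298.7 148.7] [764.59  62.91   0.  ]
plug1 0
[... 231 characters left out ...]
1098.13]
 [    0.02    -0.81    -0.59   889.58]
 [    0.       0.       0.       1.  ]]
button_top 0.52 [288.9 222.7] [ 400.27 -131.85   45.  ]
button_top 0.45 [334.6 220.7] [ 552.87 -170.7    45.  ]
box_rim 0.77 [307.6 164.4] [566.41 187.23  60.  ]
cover_handle 0.8 [303.9 153.1] [557.38 208.27 104.  ]
nut0_center 0.6 [311.3 171.8] [559.62 115.15  69.  ]
nut1_center 0.57 [295.9 156.5] [533.73 249.25  69.  ]
phone 0.62 [323.5 359.5] [ 358.66 -614.23    0.  ]
plug0 0.68 [376.8 207.5] [753.64 -98.5   -0.  ]
plug0 0.6 [365.3 182.3] [782.18  71.19   0.  ]
plug1 0.68 [376.8 207.5] [753.64 -98.5   -0.  ]
plug1 0.6 [365.3 182.3] [782.18  71.19   0.  ]
driver 0.59 [267.1 146.2] [458.72 497.75   0.  ]
```

View pics/top0.png

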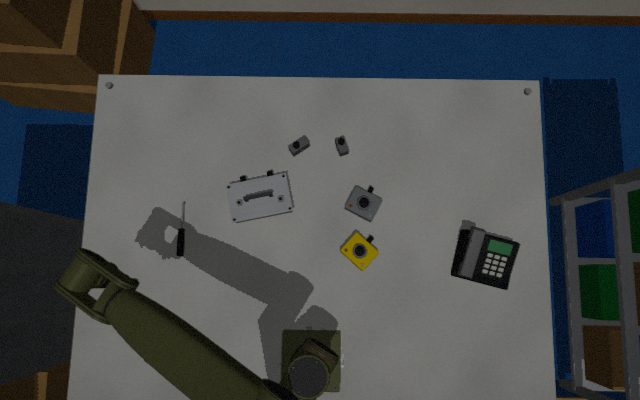

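View pics/side0.png

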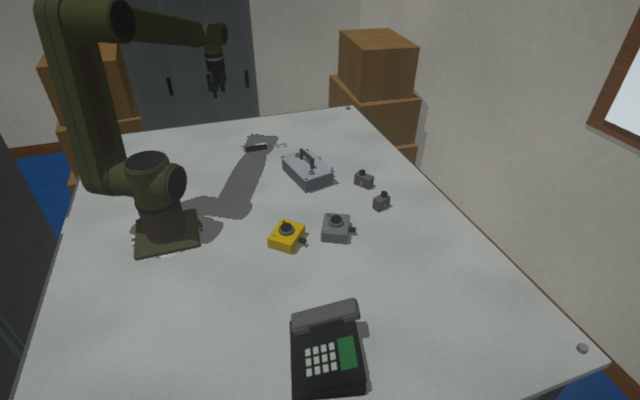

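The top and side views show the grey station at about (555,-180), with the yellow look-alike at (395,-150). The box and cover are at about (558,190). The estimates from the two cameras agree roughly. I'll close the fingers and go above the grey button.

```bash
python3 -m jog '-576 -574 0 0;-576 -574 0 0;-576 -574 0 0;-576 -574 0 0;-576 -574 0 0;-576 -574 0 0;-576 -574 0 0;-576 -574 0 0;-576 -574 0 0;-576 -574 0 0' 0 40
```

```text
time_s: 2.0
eef_pos: [448.3, 112.0, 231.8]
eef_rot: [[-0.901, 0.434, 0.001], [0.434, 0.901, 0.0], [-0.001, 0.001, -1.0]]
ft_force: [0.5, 0.4, -0.7]
opening: -0.1
```

```bash
python3 - <<'E'
from h import *
np.set_printoptions(precision=3,suppress=True)
# triangulated button
o1,d1=ray('top',(366.3,202.9));o2,d2=ray('side',(334.6,220.7))
A=sum(np.eye(3)-np.outer(d,d)/(d@d) for d in(d1,d2));b=sum((np.eye(3)-np.outer(d,d)/(d@d))@o for o,d in((o1,d1),(o2,d2)))
print(np.linalg.solve(A,b))
st=get_state();print(st['time_s'],st['eef_pos'],st['eef_rot'])
snap('wrist','w1.png')
for n,z in(('button_top',55),('cover_handle',104),('nut0_center',69),('nut1_center',69)):
    for d in models.landmark_of(n,'wrist')[:3]: print(n,round(d['p'],2),d['xy'],onz('wrist',d['xy'],z,st))
E
```

```text
[ 550.349 -186.354   59.088]
2.0 [448.3   112.017 231.785] [[-0.901  0.434  0.001]
 [ 0.434  0.901  0.   ]
 [-0.001  0.001 -1.   ]]
button_top 0.87 [99.8, 233.3] [ 380.85  -183.371   55.   ]
button_top 0.57 [167.6, 340.0] [ 567.898 -197.527   55.   ]
cover_handle 0.65 [437.2, 260.9] [567.02  193.085 104.   ]
nut0_center 0.63 [366.8, 266.4] [558.059 121.07   69.   ]
```

View pics/w1.png

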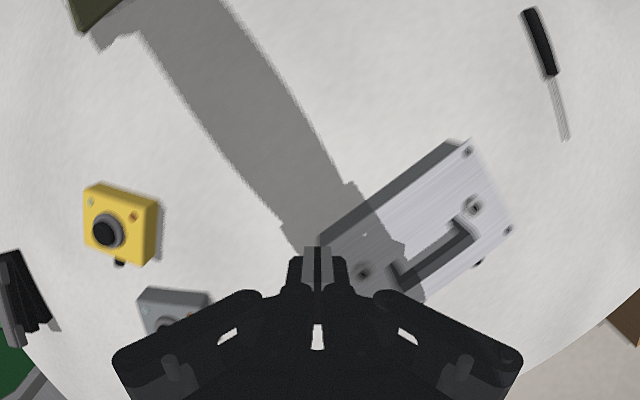

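The wrist picture shows the yellow look-alike at (120,225). The grey station is half hidden at (172,315), and the cover is at (420,240). I'll stop beyond the grey button so that it is visible.

```bash
python3 -m jog '-283 -221 0 0;-283 -221 0 0;-283 -221 0 0;-283 -221 0 0;-283 -221 0 0;-283 -221 0 0;-283 -221 0 0;-283 -221 0 0;-283 -221 0 0'
```

```text
time_s: 3.15
eef_pos: [607.9, -207.2, 230.5]
eef_rot: [[-0.901, 0.433, -0.001], [0.433, 0.901, 0.001], [0.001, 0.0, -1.0]]
ft_force: [0.8, 0.2, 0.4]
opening: 0.3
```

```bash
python3 - <<'E'
from h import *
np.set_printoptions(precision=3,suppress=True)
st=get_state();print(st['time_s'],st['eef_pos'])
snap('wrist','w2.png')
for d in models.landmark_of('button_top','wrist')[:3]:
  for z in (50,59):
    p=onz('wrist',d['xy'],z,st); print(round(d['p'],2),d['xy'],p,st['eef_rot'].T@(p-st['eef_pos']))
E
```

```text
3.15 [ 607.873 -207.151  230.541]
0.64 [323.1, 122.8] [ 554.459 -175.314   50.   ] [ 61.666   5.488 180.635]
0.64 [323.1, 122.8] [ 554.018 -175.29    59.   ] [ 62.087   5.321 171.635]
```

View pics/w2.png

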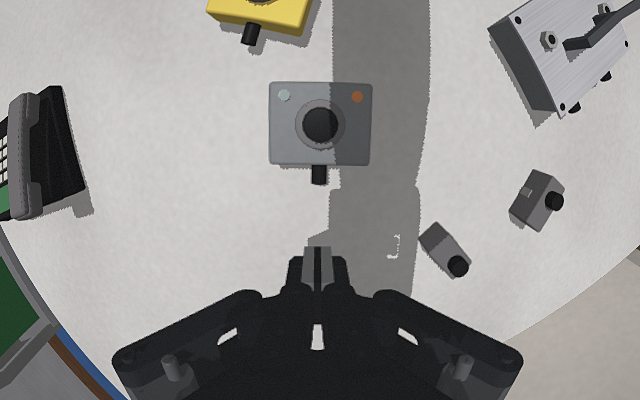

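The grey station's button is at about (320,124) in the picture, which matches the network. I'll move over it and down to roughly 20 mm above.

```bash
python3 -m jog '31 2 0 0;62 4 0 0;62 4 50 0;62 4 95 0;62 4 135 0;62 4 155 0;62 4 155 0' && python3 -m jog '0 0 5 0;0 0 10 0;0 0 15 0;0 0 15 0'
```

```text
time_s: 3.95
eef_pos: [549.7, -173.9, 72.5]
eef_rot: [[-0.902, 0.431, -0.007], [0.431, 0.902, 0.003], [0.008, -0.0, -1.0]]
ft_force: [-0.4, -0.4, 0.1]
opening: 0.2
time_s: 4.35
eef_pos: [554.3, -177.5, 62.7]
eef_rot: [[-0.901, 0.434, 0.003], [0.434, 0.901, -0.0], [-0.003, 0.001, -1.0]]
ft_force: [0.3, 2.2, 4.5]
opening: -0.1
```

```bash
python3 -m jog '0 0 2 0;0 0 4 0;0 0 4 0'; python3 -m jog '0 0 2 0;0 0 4 0;0 0 4 0'
```

```text
time_s: 4.65
eef_pos: [554.4, -177.6, 60.8]
eef_rot: [[-0.901, 0.434, 0.002], [0.434, 0.901, 0.0], [-0.002, 0.001, -1.0]]
ft_force: [-5.2, 5.5, 17.0]
opening: -0.0
time_s: 4.95
eef_pos: [554.6, -177.7, 60.5]
eef_rot: [[-0.901, 0.434, 0.001], [0.434, 0.901, 0.0], [-0.001, 0.001, -1.0]]
ft_force: [-14.3, 9.3, 36.2]
opening: -0.3
```

The force is well above 5 N and the tip has stopped. I'll check that it is on the button and not on the bezel.

```bash
python3 - <<'E'
from h import *
a=snap('wrist','w3.png'); b=snap('side','s3.png')
A=cv2.resize(a[140:340,200:440],(480,400),interpolation=2)
B=cv2.resize(b[180:260,280:376],(480,400),interpolation=2)
cv2.imwrite('pics/c3.png',np.vstack([A,B])[:,:,::-1][:,:,:]) if 0 else cv2.imwrite('pics/c3.png',cv2.resize(np.hstack([A,B]),(800,333))[:,:,::-1])
E
```

```text
(no output)
```

View pics/c3.png

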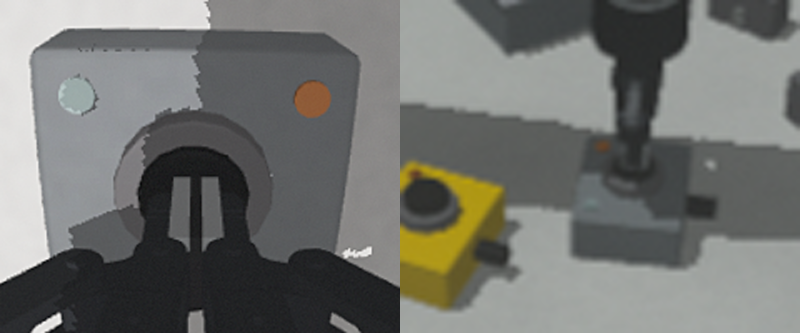

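The fingertips are inside the black cap at (195,180) in the left crop, and the cap is seated within its bezel, so it is fully down. Next I'll go straight up, then over toward the cover, turning the jaws across the bar.

```bash
python3 -m jog '0 0 -20 0;0 0 -60 0;0 0 -110 0;0 0 -160 0;0 0 -180 0' && python3 -m jog '15 38 0 8;30 76 0 16;45 114 0 24;60 152 0 32;75 190 0 40;90 228 0 48;105 271 0 52;105 271 0 52' 50 40; python3 - <<'E'
from h import *
np.set_printoptions(precision=3,suppress=True)
st=get_state();print(st['time_s'],st['eef_pos'])
snap('wrist','w4.png')
for n,z in(('box_rim',60),('cover_handle',104),('cover',60),('nut0_center',69),('nut1_center',69)):
  for d in models.landmark_of(n,'wrist')[:2]:
    p=onz('wrist',d['xy'],z,st); print(n,round(d['p'],2),d['xy'],p,st['eef_rot'].T@(p-st['eef_pos']))
E
```

```text
time_s: 5.55
eef_pos: [554.8, -178.8, 239.7]
eef_rot: [[-0.901, 0.434, 0.008], [0.434, 0.901, -0.004], [-0.009, -0.001, -1.0]]
ft_force: [1.2, -0.2, 1.2]
opening: -0.2
time_s: 6.35
eef_pos: [575.6, 116.2, 232.8]
eef_rot: [[-0.217, 0.976, -0.001], [0.976, 0.217, 0.001], [0.001, -0.001, -1.0]]
ft_force: [0.5, -0.3, -0.3]
opening: 49.9
6.35 [575.638 116.156 232.766]
cover_handle 0.87 [325.1, 103.4] [564.568 196.435 104.   ] [ 80.668   6.703 128.823]
cover 0.57 [321.1, 105.5] [562.031 194.389  60.   ] [ 79.189   3.805 172.824]
nut0_center 0.72 [301.9, 175.8] [558.49  121.252  69.   ] [  8.574 -15.542 163.781]
nut0_center 0.55 [322.9, 104.7] [563.479 195.442  69.   ] [ 79.909   5.443 163.824]
nut1_center 0.9 [316.7, 31.6] [541.537 266.182  69.   ] [153.727  -0.61  163.883]
```

View pics/w4.png

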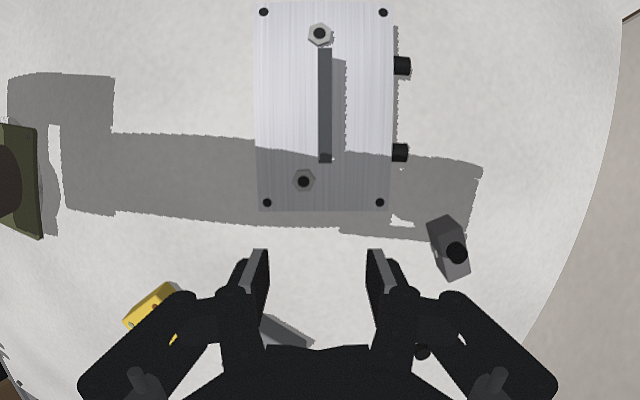

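The bar is upright in the picture, columns 325, rows 50–160, so the jaws line up across it. Both nuts are on the plate at (319,34) and (304,181). The offset is tool (+80, +6), with about 147 mm to go down.

```bash
python3 -m jog '40 3 0 0;80 6 0 0;80 6 40 0;80 6 80 0;80 6 110 0;80 6 130 0;80 6 140 0;80 6 147 0;80 6 147 0;80 6 147 0' && python3 -m jog '0 0 0 0;0 0 0 0;0 0 0 0;0 0 0 0;0 0 0 0;0 0 0 0' 0 80; python3 - <<'E'
from h import *
a=snap('wrist','w5.png'); b=snap('side','s5.png')
A=cv2.resize(a[0:400,160:480],(320,400))
B=cv2.resize(b[120:200,256:352],(480,400),interpolation=2)
cv2.imwrite('pics/c5.png',np.hstack([A,B])[:,:,::-1])
E
```

```text
time_s: 7.65
eef_pos: [565.8, 191.7, 87.7]
eef_rot: [[-0.212, 0.977, 0.002], [0.977, 0.212, 0.0], [0.0, 0.002, -1.0]]
ft_force: [-0.7, -0.2, 0.7]
opening: 50.0
time_s: 8.25
eef_pos: [565.4, 191.9, 87.5]
eef_rot: [[-0.213, 0.977, 0.002], [0.977, 0.213, 0.0], [0.0, 0.002, -1.0]]
ft_force: [-0.3, -0.0, 5.3]
opening: 10.4
```

View pics/c5.png

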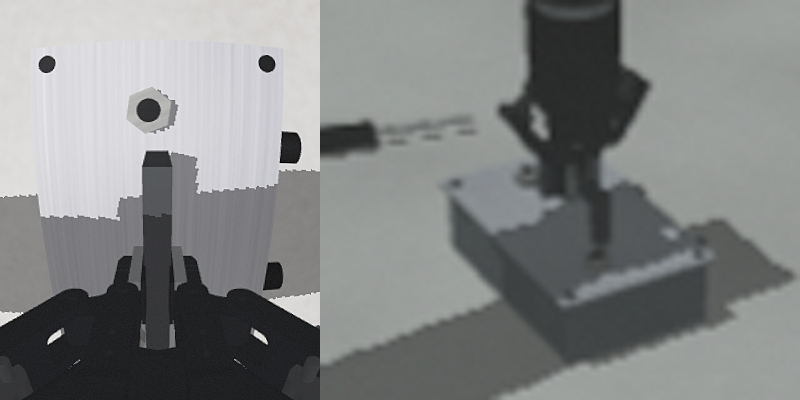

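The jaws are closed on the bar, and the nut is in place at (148,110) in the left half of the crop. I'll start with a slow lift.

```bash
python3 -m jog '0 0 -1 0;0 0 -3 0;0 0 -6 0;0 0 -10 0;0 0 -15 0;0 0 -20 0;0 0 -24 0;0 0 -27 0;0 0 -29 0;0 0 -30 0' 0 80 && python3 -m jog '0 0 -1 0;0 0 -4 0;0 0 -10 0;0 0 -20 0;0 0 -32 0;0 0 -44 0;0 0 -56 0;0 0 -64 0;0 0 -69 0;0 0 -71 0' && python3 -m jog '0 0 0 0;0 0 0 0;0 0 0 0;0 0 0 0;0 0 0 0;0 0 0 0'; python3 - <<'E'
from h import *
np.set_printoptions(precision=3,suppress=True)
st=get_state();print(st['time_s'],st['eef_pos'],st['ft_force'],st['moment'])
a=snap('wrist','w6.png')
dz=st['eef_pos'][2]-87.5
for n,z in(('cover_handle',104),('nut1_center',69)):
  for d in models.landmark_of(n,'wrist')[:2]: print(n,d['p'],d['xy'],onz('wrist',d['xy'],z+dz,st))
b=snap('side','s6.png')
for n,z in(('box_rim',60),('cover_handle',104+dz),('nut0_center',69+dz),('nut1_center',69+dz)):
  for d in models.landmark_of(n,'side')[:2]: print(n,d['p'],d['xy'],onz('side',d['xy'],z))
A=a[0:400,160:480]
B=cv2.resize(b[100:200,246:366],(480,400),interpolation=2)
cv2.imwrite('pics/c6.png',np.hstack([A,B])[:,:,::-1])
E
```

```text
time_s: 9.35
eef_pos: [564.9, 191.8, 116.6]
eef_rot: [[-0.213, 0.977, 0.0], [0.977, 0.213, 0.0], [-0.0, 0.0, -1.0]]
ft_force: [-0.5, 0.1, -5.3]
opening: 10.3
time_s: 10.35
eef_pos: [565.0, 191.8, 188.2]
eef_rot: [[-0.213, 0.977, 0.001], [0.977, 0.213, 0.0], [0.0, 0.001, -1.0]]
ft_force: [0.1, -0.3, -5.5]
opening: 10.5
time_s: 10.95
eef_pos: [564.7, 191.7, 187.1]
eef_rot: [[-0.213, 0.977, -0.0], [0.977, 0.213, -0.0], [-0.0, -0.0, -1.0]]
ft_force: [0.3, 0.1, -5.2]
opening: 10.2
10.95 [564.731 191.691 187.142] [ 0.268  0.137 -5.199] [ 0.03   0.007 -0.086]
cover_handle 0.81 [314.6, 272.7] [562.953 193.968 203.642]
nut1_center 0.69 [306.5, 106.5] [542.841 266.106 168.642]
box_rim 0.56 [308.5, 162.7] [574.011 198.996  60.   ]
box_rim 0.46 [305.2, 175.6] [532.243 109.325  60.   ]
cover_handle 0.92 [308.8, 129.7] [581.475 215.071 203.642]
nut0_center 0.48 [312.5, 148.5] [567.863 124.593 168.642]
nut1_center 0.46 [295.0, 132.6] [539.663 273.812 168.642]
```

View pics/c6.png

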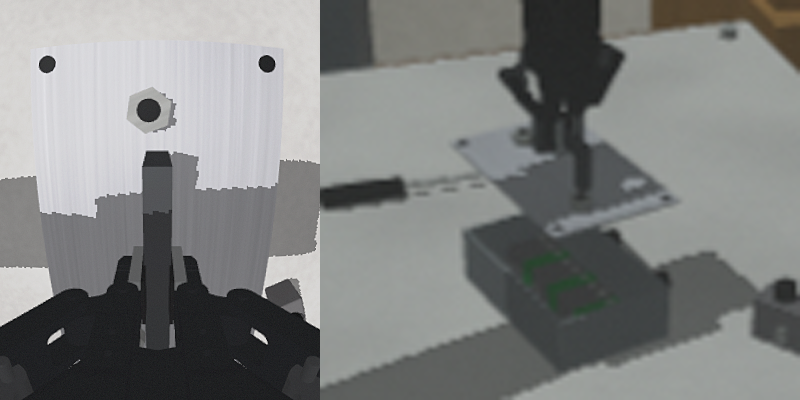

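The cover is held about 100 mm up and level, with its position unchanged relative to the jaws. Both nuts are on it and the box is open below. The load is a steady 5.2 N.

```bash
python3 -c "
from rig import order; print(order.close_job())"
```

```text
the job is handed in; nothing more can be done
None
```

I pressed the black button on the grey station fully down and released it. Then I gripped the cover by its handle, lifted it straight up about 100 mm, and handed the job in at about 11 s while holding it.

- **Button:** the fingertips pressed with up to 36 N and stopped at a height of about 60.5 mm. The picture showed them on the cap with the cap seated in its bezel. I never read the button's travel directly, only the force and the picture. I did not look at the button again after retracting.
- **Cover:** the steady load was 5.2 N, which fits the cover plus the two nuts. The tool was level, and the wrist picture matches the one taken at the grasp, so nothing slipped or tipped. The handle stayed within a few mm of where it was above the box.
- **Nuts:** one shows clearly in the wrist picture. Both were found on the plate in the side picture, though with low confidence (about 0.5).
- **Other objects:** I did not go near the phone, plugs or screwdriver, and I did not measure them again at the end.
- **Disagreements:** the side camera put the lifted handle about 20–30 mm away from where the wrist camera and the arm's own position put it. I trusted the wrist camera and the arm. The finger opening read 10.4 mm on the 12 mm bar, but the pictures and load show a sound grip.

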